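# Mower engine: speed lever to slow, hold the governor arm on its stop

### The arm

A 7-joint arm with a two-finger parallel gripper is mounted at the origin on the work surface. World frame = base frame: x ahead of the robot, y to its left, z up, the work surface at z = 0. Lengths are in m, angles in degrees, forces in N, time in s.
With the tool pointing down it reaches from about 0.425 to 0.875 m from the base axis. Payload 4.7 kg.
Tool frame: the origin (TCP) lies at the very end of the fingers, on their centre line; the grasp point (between the pads) lies 19 mm behind it (pinch_z is the distance from the TCP to the grasp point, in m); z points along the fingers, y is the direction in which the jaws open and shut (so a half turn about z gives the same grasp; the last joint's range is limited). The gripper opens to 87 mm and grips with 3 to 60 N. Pads are 19 mm wide; open, the fingers measure 117 mm over their backs; the gripper's body (75 mm by 190 mm) begins 51 mm behind the grasp point.
Start: joints at [71.855, 18.392, -4.016, 83.108, 1.295, 78.541, -3.26], TCP at [0.211, -0.615, 0.223] pointing down, gripper open.
Joint ranges: [-163.93, 163.93], [-17.29, 119.83], [-79.2, 71.16], [3.27, 140.29], [-89.18, 269.18], [5.43, 117.66], [-154.24, 154.24]. Speed limits (degrees/s): [147.25, 147.25, 180, 180, 180, 180, 180].

### API

Orientations are given as [roll, pitch, yaw] about the fixed x, y, z axes, in that order (R = Rz(yaw) Ry(pitch) Rx(roll)).
In Python, from cell import get_obs, read_camera, camera_params, sign_off, pinch_z gives the robot as it stands.
- The arm moves only by the shell command python3 -m handwheel 'ROWS' [FORCE]. ROWS is JSON, a list of rows, each a list of 5 numbers: the finger opening in m, from 0 to 0.087, then the shift along the tool's x, y, z in m, then the turn about the tool's z in rad. In form: [[jaw, tx, ty, tz, twist], ...]. A call has 1 to 20 rows; each row is the pose to reach, as a shift and turn from the pose commanded when the call began, along the tool's axes at that moment; what a row does not reach only later rows make up. A row lasts 1/10 s, in which the tool goes at most 50 mm and 8.59 degrees, less where a joint would pass 70% of its speed; a pose out of reach is approached as far as the arm can. A call with a gripper value outside its range is refused whole. The fingers move at their own pace and stop on an object; FORCE is the grip in N (left out, the last holds). Time passes only in rows, so rows that repeat a pose let the fingers close. It gives the time, the measured TCP pose, the force and the opening at its end, in the units of the state.
- get_obs(): the state, without advancing time (a new reading comes with each control period).
- read_camera(name): name is "side" or "top" or "wrist"; returns the picture (480x640x3 uint8, blue, green, red); there is no depth.
- camera_params(name): a dict with "camera_matrix" (3x3 intrinsics, pixels), "R" (3x3) and "t" (3): a world point X has camera coordinates R X + t. Camera axes: x right, y down, z forward; pixel columns grow to the right and rows downward; lengths in m; the calibration is good to about 2 mm. A picture is of the moment at which its call begins: read the wrist's pose just before it. camera_params takes no time and is no camera call; for the wrist camera it gives the pose at the moment of the call.
- sign_off(): hands the job in, once; it reports no verdict.
The state is a dict: "time_s": time; "qpos": joint angles; "joint_velocities": joint speeds; "effort": joint torques, N m; "tool_pos": TCP position; "tool_rot": TCP orientation; "force": force on the tool from outside, world axes, zero at the start; "wrist_torque": the same for the moment, N m; "grip_width": finger opening in m.
Only numpy, scipy, OpenCV 4.12 (cv2) and the standard library are available. Lean on these libraries where they do the work, as an engineer would, in place of code of your own. Each camera call takes 0.05 s, during which the arm holds its last target.

### The job

I want to set the idle screw on this mower engine. Put the red-gripped speed control lever on the yellow slow mark and let go of it, then push the brass-coloured governor arm forward, away from the speed lever, against its spring until it is on its stop screw, and finish while still holding it there: do not let it spring back. The lever must still be on the slow mark at the end, and everything lying on the bench stays where it is.

Things in the scene. Friction and masses are not known exactly. Their poses are not given: they have to be found in the camera images.
- engine: Vertical-shaft mower engine fixed on two timber blocks: aluminium block, round grey blower housing (210 mm across about the origin, top 288 mm above the bench). Origin on the crankshaft axis at bench level, z up. The cylinder points along engine +x, turned at most 12 degrees from straight away from the robot; the linkage side (control plate, carburettor, both levers) faces engine +y.
- speed_lever (a joint): Angle (rad) of the speed control lever about its vertical pivot: 0 = stop end (white line; leans 0.55 from engine +y towards engine -x), 0.25 = slow mark (yellow line), 1.05 = fast (red line), 1.10 = end of travel. Grows as the grip swings towards engine +x, clockwise seen from above. Stiff friction pivot: it stays where it is left and takes 3 to 10 N at the grip to move.
- lever_grip (a point): Centre of the upright red plastic grip at the end of the speed control lever: 11 mm thick (the way it swings), 26 mm along the lever, 36 mm high; 70 mm from the pivot axis. The level control plate is 26 mm below this point.
- lever_handle: The red grip as a part; origin on the lever's pivot axis at the control plate's top (151 mm above the bench), y axis along the lever to the grip, z up.
- lever_pivot (a point): Point on the lever's vertical pivot axis, 12 mm above the control plate.
- slow_mark (a point): The yellow slow mark: a painted radial line, 18 x 6 mm, on the control plate beyond the end of the lever, 96.5 mm from its pivot axis, between the white (stop) and red (fast) lines. The lever is at slow when it points along this line.
- governor_shaft (a joint): Angle (rad) of the governor arm about its vertical shaft: 0 = at rest (leans 0.25 from engine +y towards engine -x), 0.50 = on its stop screw, a hard stop (leans 0.25 towards engine +x). Grows as the tab swings to engine +x, towards the carburettor, clockwise seen from above. The spring pulls it back with 3 to 6 N at the tab; let go, it springs back.
- governor_arm: Brass-coloured (yellow zinc) steel governor arm: flat bar 14 mm wide, 98 mm long, clamped on the governor shaft, its free end bent up into a tab; a coil spring joins it to the lever's tail, a thin rod to the throttle. Origin on the shaft axis at the control plate's top (151 mm above the bench), y axis along the arm to the tab, z up.
- governor_tab (a point): Centre of the upright tab at the free end of the governor arm: 5 mm thick (the way it swings), 26 mm along the arm, 36 mm high; 95 mm from the shaft axis. The level of the control plate is 26 mm below this point. At rest, the lever grip at slow is about 120 mm away on the engine -x side; nothing taller than the tab is within 70 mm.
- governor_pivot (a point): Point on the vertical axis of the governor shaft, 18 mm above the control plate's level, close beside the blower housing.
- screwdriver_mid (a point): Centre of a bystander, half-way up: screwdriver with yellow handle, 200 mm long, 26 mm high, lying on the bench. Leave it alone.
- spanner_mid (a point): Centre of a bystander, half-way up: steel combination spanner, 180 mm long, 38 mm wide, 8 mm high, lying on the bench. Leave it alone.
- air_filter_mid (a point): Centre of a bystander, half-way up: round pleated paper air filter with black rims, 104 mm across, 50 mm high, standing on the bench. Leave it alone.
- filter_cover_mid (a point): Centre of a bystander, half-way up: black plastic air-cleaner cover, 125 x 95 x 42 mm with a small grey knob on top, lying on the bench. Leave it alone.
- parts_tray_mid (a point): Centre of a bystander, half-way up: shallow blue plastic parts tray, 150 x 105 x 28 mm. Leave it alone.
- spark_plug_mid (a point): Centre of a bystander, half-way up: old spark plug, 66 mm long, 21 mm thick, lying in the parts tray. Leave it alone.
- oil_bottle_mid (a point): Centre of a bystander, half-way up: grey oil bottle with yellow label, 76 mm across, 200 mm high. Leave it alone.
- spray_can_mid (a point): Centre of a bystander, half-way up: blue spray can with red cap, 62 mm across, 190 mm high. Leave it alone.

How it is judged:
By the outcome, as a careful person would: the job done as asked, in the order asked, and still so for the second after the job is handed in, while the arm keeps its last pose, push and grip.
It also fails if it takes over 42 s, if anything falls off the work surface, if the arm or the gripper's body presses on something with over 40 N, if the wrist force passes 120 N, or if a joint passes its speed limit or range.

## Working session

There is one attempt and no reset: what is moved stays moved. The work goes in short steps, Python scripts to look and compute and a shell command to move; the robot and the scene stay as the last step left them, time stands still between calls to the robot, and variables do not carry over. Pictures are saved under pics/ and viewed, and the job is handed in when it is done.

```bash
mkdir -p pics; ls
python3 - <<'E'
from cell import *
import cv2
print(get_obs(), pinch_z)
for n in ("side","top","wrist"):
    p=camera_params(n); print(n,p)
    cv2.imwrite(f"pics/{n}0.png",read_camera(n))
E
```

```text
pics
{'time_s': 0.0, 'qpos': array([71.85653801, 18.43761141, -4.01718561, 83.17404224,  1.29259661,
       78.54146419, -3.26082406]), 'joint_velocities': array([ 0.00269767,  0.01041868,  0.02476344,  0.05686941, -0.06073643,
       -0.07301583, -0.05078029]), 'effort': array([-9.77288109e-04, -4.91284704e+01, -4.04574433e-01, -3.12533391e+01,
       -6.40514656e-02,  4.36721637e-02,  1.68771858e-04]), 'tool_pos': array([ 0.21090072, -0.61424995,  0.22148568]), 'tool_rot': array([-1.79891999e+02,  2.90494673e-03,  1.89534612e+01]), 'force': array([-0.27752027, -0.44995029, -0.12702179]), 'wrist_torque': array([ 0.0115791 , -0.0170345 , -0.00856778]), 'grip_width': 0.08700320559146996} 0.0187
side {'camera_matrix': array([[481.31775648,   0.        , 320.32511286],
       [  0.        , 481.31775648, 237.00056107],
       [  0.        ,   0.        ,   1.        ]]), 'R': array([[-0.71780461, -0.69622138,  0.00568685],
       [-0.49382262,  0.50333953, -0.70907583],
       [ 0.49081133, -0.51178619, -0.7051093 ]]), 't': array([0.4613063 , 0.28349541, 0.88593986])}
top {'camera_matrix': array([[489.27007854,   0.        , 326.35672013],
       [  0.        , 489.27007854, 242.81319081],
       [  0.        ,   0.        ,   1.        ]]), 'R': array([[ 0.01470338, -0.99974383, -0.01720711],
       [-0.98740184, -0.01180603, -0.15779174],
       [ 0.15754817,  0.0193104 , -0.98732248]]), 't': array([0.13291632, 0.56638047, 1.11990992])}
wrist {'camera_matrix': array([[332.4898999 ,   0.        , 322.52550363],
       [  0.        , 332.4898999 , 239.01708668],
       [  0.        ,   0.        ,   1.        ]]), 'R': array([[ 0.32567191, -0.94548058, -0.00207159],
       [-0.90171527, -0.31125432,  0.30005052],
       [-0.28433673, -0.09585004, -0.95392106]]), 't': array([-0.65033493, -0.0373038 ,  0.39265743])}
```

View pics/side0.png

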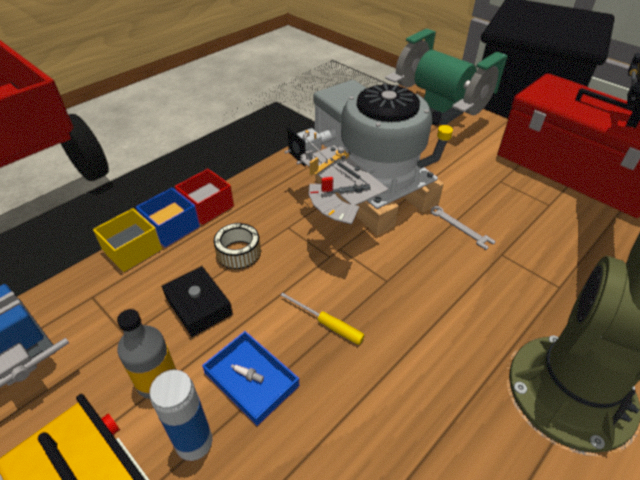

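View pics/top0.png

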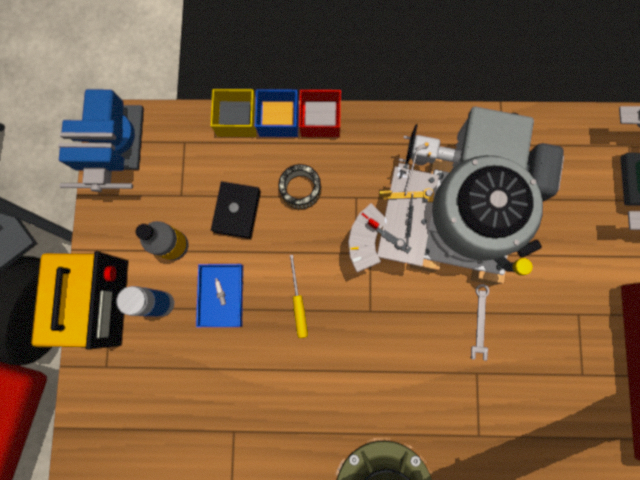

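Run:
```python
import cv2
a=cv2.imread('pics/top0.png');b=cv2.imread('pics/side0.png')
cv2.imwrite('pics/top0c.png',cv2.resize(a[130:330,180:440],None,fx=3,fy=3,interpolation=cv2.INTER_CUBIC))
cv2.imwrite('pics/side0c.png',cv2.resize(b[130:330,220:480],None,fx=3,fy=3,interpolation=cv2.INTER_CUBIC))
```

```text
(no output)
```

View pics/top0c.png

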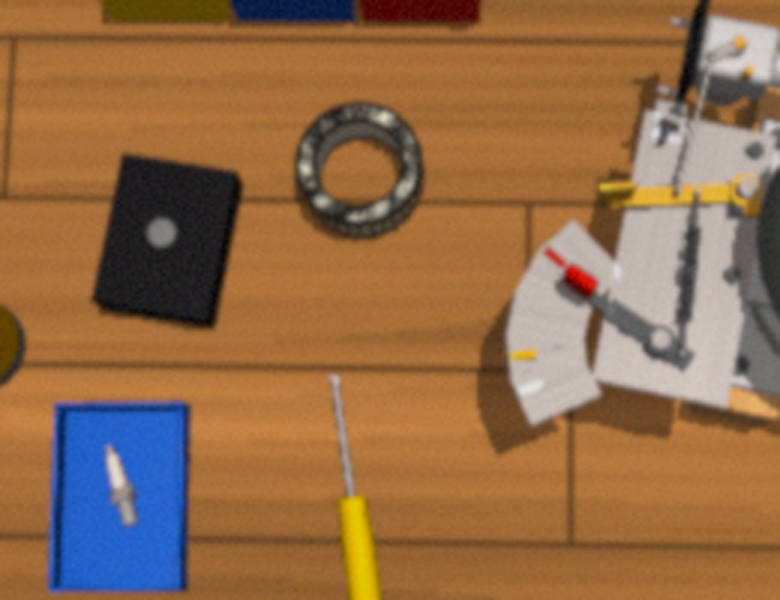

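View pics/side0c.png

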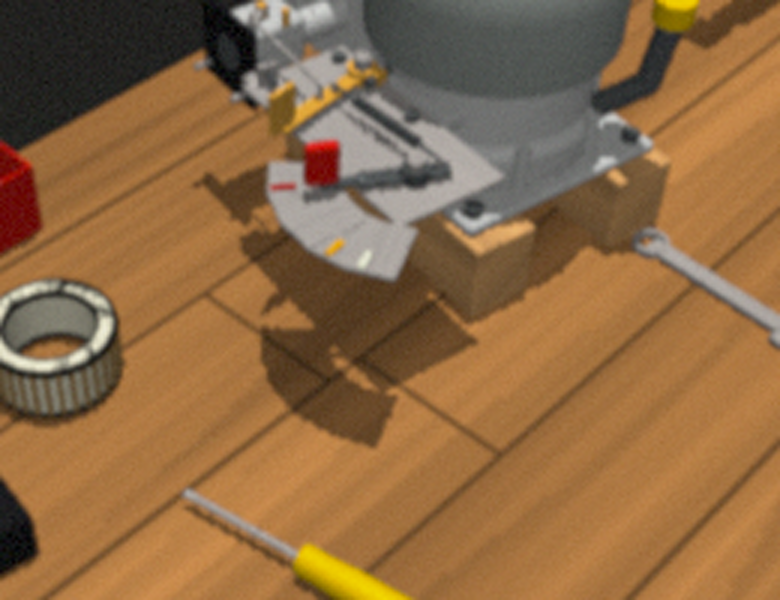

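```bash
cat > h.py <<'E'
import numpy as np
from cell import *
def ray(n,u,v,z,P=None):
    P=P or camera_params(n); R,t,K=P['R'],P['t'],P['camera_matrix']
    c=-R.T@t; d=R.T@np.linalg.solve(K,[u,v,1.]); return c+d*(z-c[2])/d[2]
E
python3 - <<'E'
from h import *
from scipy.optimize import least_squares
T=dict(pivot=(660,340,.163),grip=(581,279,.190),yel=(523,355,.151),red=(554,258,.151),white=(531,387,.151),gp=(745,190,.169),tab=(615,187,.195))
S=dict(yel=(335,247,.151),red=(284,186,.151),white=(364,258,.151),griptop=(322,145,.195),tabtop=(282,88,.195))
M={}
for k,(u,v,z) in T.items(): M['T'+k]=ray('top',180+(u-1)/3,130+(v-1)/3,z)
for k,(u,v,z) in S.items(): M['S'+k]=ray('side',220+(u-1)/3,130+(v-1)/3,z)
for k in M: print(k,M[k].round(4))
def f(p,c):
    r=[]
    for k,a in (('white',0),('yel',.25),('red',1.05)):
        th=p[2]+np.pi/2+.55-a
        r+=list(M[c+k][:2]-p[:2]-.0965*np.array([np.cos(th),np.sin(th)]))
    return r
for c in 'TS':
    s=least_squares(f,[.6,-.05,0],args=(c,)); print(c,s.x,np.degrees(s.x[2]),np.abs(s.fun).max())
E
```

```text
Tpivot [ 0.5474 -0.0184  0.163 ]
Tgrip [0.5855 0.0398 0.19  ]
Tyel [0.5372 0.0785 0.151 ]
Tred [0.6088 0.0564 0.151 ]
Twhite [0.514  0.0726 0.151 ]
Tgp [ 0.6563 -0.0795  0.169 ]
Ttab [0.6506 0.0164 0.195 ]
Syel [0.5393 0.0748 0.151 ]
Sred [0.6114 0.0523 0.151 ]
Swhite [0.5172 0.069  0.151 ]
Sgriptop [0.5864 0.0393 0.195 ]
Stabtop [0.6543 0.0108 0.195 ]
T [ 0.54722444 -0.01766162 -0.19586737] -11.222373565084428 0.00028523315119994425
S [ 0.54946591 -0.02145525 -0.20004278] -11.461607281417141 0.0008114379971734184
```

```bash
cat >> h.py <<'E'
def goal(x,y,z,yaw):
    o=get_obs(); p=o['tool_pos']; a=np.radians(o['tool_rot'][2]); D=np.array([x,y,z])-p
    X=np.array([np.cos(a),np.sin(a),0]);Y=np.array([np.sin(a),-np.cos(a),0])
    dy=(yaw-o['tool_rot'][2]+180)%360-180
    print('t=%.1f'%o['time_s'],'shift',(D@X).round(4),(D@Y).round(4),round(-D[2],4),'twist',round(-np.radians(dy),4),'rot',o['tool_rot'].round(2))
E
python3 - <<'E'
from h import *
goal(.586,.0395,.34,57)
print(ray('top',498,200,.288))
E
```

```text
t=0.1 shift 0.5671 -0.4967 -0.1183 twist -0.6641 rot [-179.92    0.     18.95]
[ 0.61211131 -0.18876768  0.288     ]
```

```bash
python3 -m handwheel '[[0.035,0,0,-0.05,0],[0.035,0,0,-0.1,0],[0.035,0,0,-0.15,0],[0.035,0.03,-0.02,-0.18,0],[0.035,0.06,-0.05,-0.19,-0.05],[0.035,0.1,-0.085,-0.19,-0.1],[0.035,0.135,-0.12,-0.19,-0.15],[0.035,0.17,-0.15,-0.19,-0.2],[0.035,0.205,-0.18,-0.19,-0.25],[0.035,0.24,-0.21,-0.19,-0.3],[0.035,0.275,-0.24,-0.19,-0.35],[0.035,0.31,-0.27,-0.19,-0.4],[0.035,0.345,-0.3,-0.19,-0.45],[0.035,0.38,-0.33,-0.19,-0.5],[0.035,0.415,-0.36,-0.19,-0.55],[0.035,0.45,-0.395,-0.19,-0.6],[0.035,0.485,-0.425,-0.19,-0.664],[0.035,0.52,-0.455,-0.19,-0.664],[0.035,0.55,-0.48,-0.18,-0.664],[0.035,0.567,-0.497,-0.15,-0.664]]' 20
python3 - <<'E'
from h import *; import cv2
cv2.imwrite('pics/w1.png',read_camera('wrist')); goal(.586,.0395,.165,57)
E
```

```text
time_s: 2.15
tool_pos: [0.5879, 0.0435, 0.3741]
tool_rot: [179.8, -0.3, 57.2]
force: [0.5, 0.2, -0.5]
grip_width: 0.0351
t=2.2 shift -0.006 0.004 0.2018 twist 0.0087 rot [-1.7961e+02 -6.0000e-02  5.7500e+01]
```

View pics/w1.png

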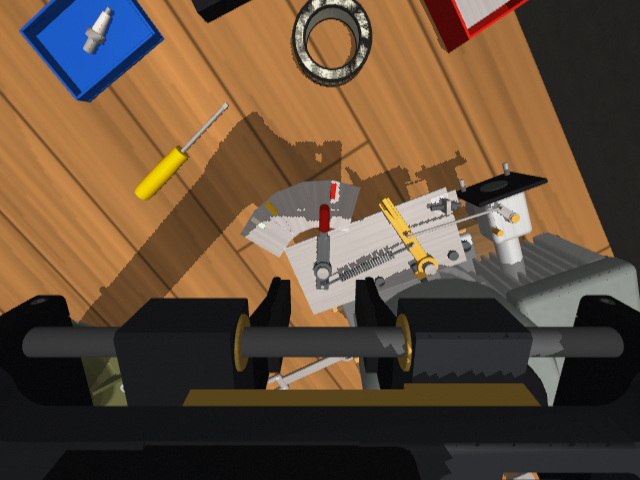

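Run:
```python
from h import *
for n,u,v,z in [('pivot',322,269,.163),('grip',324,213,.195),('yel',272,210,.151),('red',334,190,.151),('tab',385,203,.195),('gp',431,268,.169)]: print(n,ray('wrist',u,v,z).round(4))
goal(.586,.0395,.165,57)
```

```text
pivot [ 0.5473 -0.0121  0.163 ]
grip [0.5898 0.0504 0.195 ]
yel [0.5351 0.0773 0.151 ]
red [0.6083 0.0584 0.151 ]
tab [0.6478 0.0259 0.195 ]
gp [ 0.6568 -0.0769  0.169 ]
t=2.2 shift -0.006 0.004 0.2018 twist 0.0087 rot [-1.7961e+02 -6.0000e-02  5.7500e+01]
```

```bash
python3 -m handwheel '[[0.035,-0.004,0.003,0.05,0.009],[0.035,-0.004,0.003,0.09,0.009],[0.035,-0.004,0.003,0.13,0.009],[0.035,-0.004,0.003,0.16,0.009],[0.035,-0.004,0.003,0.18,0.009],[0.035,-0.004,0.003,0.2,0.009],[0.035,-0.004,0.003,0.2,0.009],[0,-0.004,0.003,0.2,0.009],[0,-0.004,0.003,0.2,0.009],[0,-0.004,0.003,0.2,0.009],[0,-0.004,0.003,0.2,0.009]]' 20
python3 - <<'E'
from h import *; import cv2
im=read_camera('top'); cv2.imwrite('pics/t2.png',cv2.resize(im[130:330,180:440],None,fx=3,fy=3))
im=read_camera('side'); cv2.imwrite('pics/s2.png',cv2.resize(im[130:330,220:480],None,fx=3,fy=3))
print(get_obs())
E
```

```text
time_s: 3.3
tool_pos: [0.5854, 0.0357, 0.1735]
tool_rot: [-179.9, -0.0, 56.5]
force: [-7.7, 2.9, 6.3]
grip_width: 0.0111
{'time_s': 3.4, 'qpos': array([ 27.63988087,  16.38851342, -39.79416681,  95.05752776,
        10.84702908,  72.5756804 , -47.78078372]), 'joint_velocities': array([-0.05734571, -0.0576823 ,  0.04450387,  0.0717681 ,  0.04442764,
       -0.02291603,  0.06488475]), 'effort': array([  1.1942235 , -36.88761234,  -3.86058703, -29.9740988 ,
         1.09539717,  -1.62145838,   0.20178258]), 'tool_pos': array([0.58545292, 0.03560789, 0.17349515]), 'tool_rot': array([-1.79909334e+02,  4.79426590e-03,  5.65058285e+01]), 'force': array([-5.53934566,  1.58063241,  5.20524894]), 'wrist_torque': array([ 0.44079524,  1.19716296, -0.23395996]), 'grip_width': 0.010857552933486996}
```

View pics/s2.png

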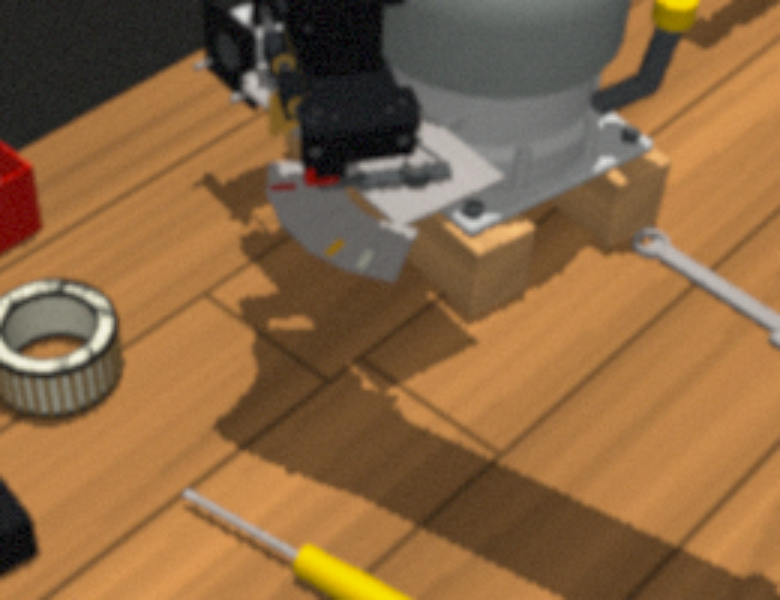

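```bash
python3 -m handwheel '[[0,0,-0.006,0,-0.087],[0,-0.001,-0.012,0,-0.175],[0,-0.002,-0.0175,0,-0.26],[0,-0.004,-0.023,0,-0.35],[0,-0.0065,-0.0285,0,-0.435],[0,-0.009,-0.034,0,-0.525],[0,-0.012,-0.039,0,-0.61],[0,-0.0155,-0.0435,0,-0.69],[0,-0.0155,-0.0435,0,-0.69],[0,-0.0155,-0.0435,0,-0.69]]'
python3 - <<'E'
from h import *; import cv2
cv2.imwrite('pics/w3.png',read_camera('wrist'))
im=read_camera('top'); cv2.imwrite('pics/t3.png',cv2.resize(im[130:330,180:440],None,fx=3,fy=3))
im=read_camera('side'); cv2.imwrite('pics/s3.png',cv2.resize(im[130:330,220:480],None,fx=3,fy=3))
o=get_obs();p=o['tool_pos'];print(np.degrees(np.arctan2(p[1]+.0195,p[0]-.548)),np.hypot(p[1]+.0195,p[0]-.548),o['time_s'])
E
```

```text
time_s: 4.4
tool_pos: [0.5414, 0.0467, 0.1735]
tool_rot: [180.0, -0.0, 96.0]
force: [-4.1, 3.5, 7.3]
grip_width: 0.011
95.70395285770921 0.06651274934857487 4.55
```

View pics/s3.png

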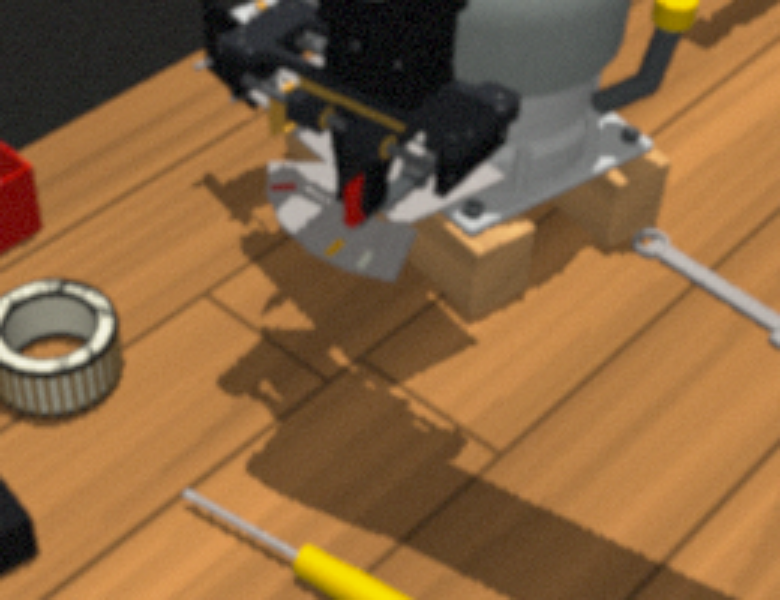

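View pics/w3.png

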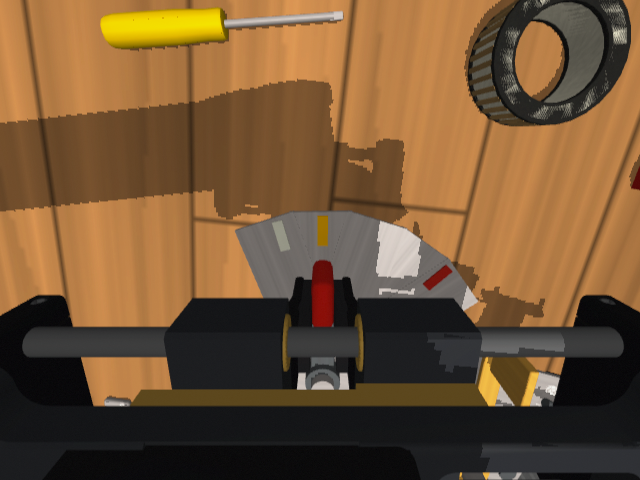

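View pics/t3.png

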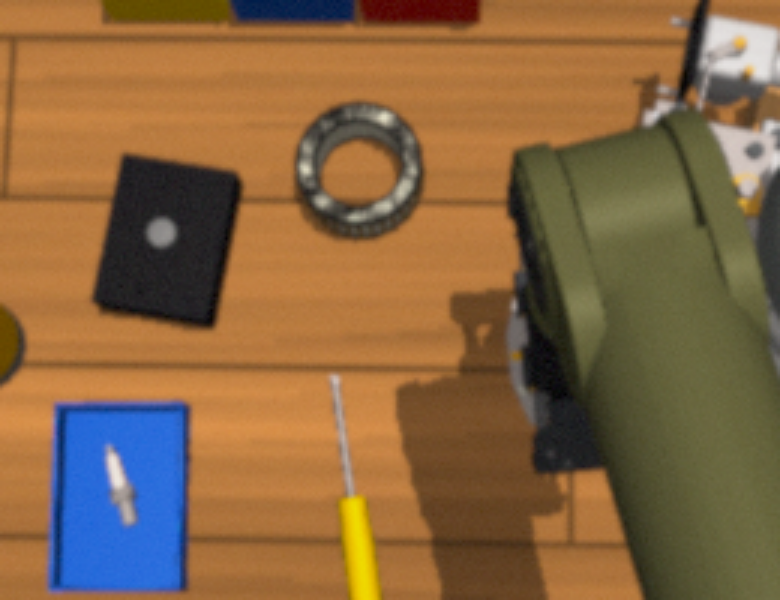

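```bash
python3 -m handwheel '[[0.035,0,0,0,0],[0.035,0,0,0,0],[0.035,0,0,0,0],[0.035,0,0,0,0],[0.035,0,0,-0.02,0],[0.035,0,0,-0.05,0],[0.035,0,0,-0.08,0],[0.035,0,0,-0.11,0],[0.02,0,0,-0.13,0],[0,0,0,-0.13,0],[0,0,0,-0.13,0]]'
python3 - <<'E'
from h import *; import cv2
im=read_camera('wrist'); P=camera_params('wrist'); cv2.imwrite('pics/w4.png',im)
im=read_camera('side'); cv2.imwrite('pics/s4.png',cv2.resize(im[130:330,220:480],None,fx=3,fy=3))
goal(.617,.0126,.168,93)
E
```

```text
time_s: 5.65
tool_pos: [0.5414, 0.0454, 0.3021]
tool_rot: [-180.0, 0.0, 96.0]
force: [-0.9, 0.2, 0.1]
grip_width: 0.0184
t=5.8 shift -0.0405 0.0724 0.133 twist 0.0524 rot [-179.87   -0.     96.  ]
```

View pics/w4.png

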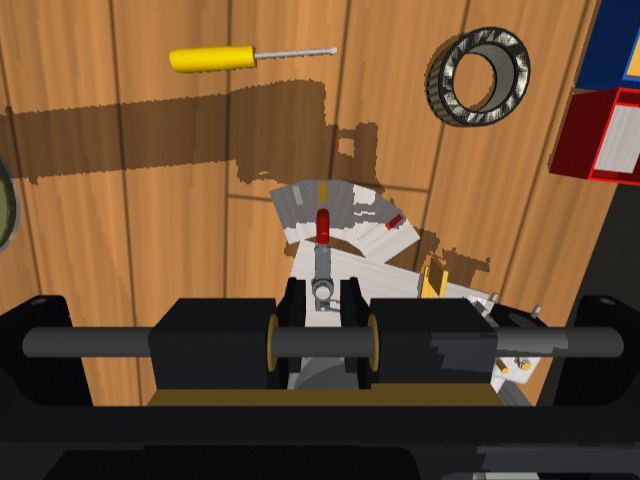

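View pics/s4.png

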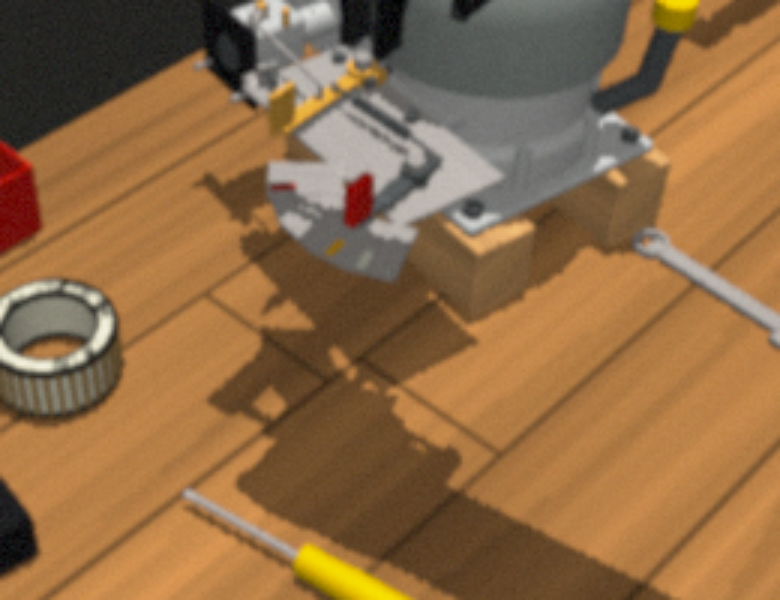

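```bash
python3 -m handwheel '[[0,-0.01,0.02,0,0.02],[0,-0.025,0.045,0,0.05],[0,-0.04,0.07,0,0.052],[0,-0.04,0.072,0.03,0.052],[0,-0.04,0.072,0.07,0.052],[0,-0.04,0.072,0.1,0.052],[0,-0.04,0.072,0.12,0.052],[0,-0.04,0.072,0.13,0.052],[0,-0.04,0.072,0.13,0.052],[0,-0.04,0.072,0.13,0.052]]' 30
python3 - <<'E'
from h import *; import cv2
im=read_camera('wrist'); P=camera_params('wrist'); cv2.imwrite('pics/w5.png',im)
im=read_camera('side'); cv2.imwrite('pics/s5.png',cv2.resize(im[130:330,220:480],None,fx=3,fy=3))
goal(.6822,.0128,.168,64.4)
E
```

```text
time_s: 6.75
tool_pos: [0.6176, 0.0135, 0.1731]
tool_rot: [180.0, -0.0, 93.0]
force: [0.2, -0.0, -0.3]
grip_width: 0.0004
t=6.8 shift -0.0041 0.064 0.0059 twist 0.4999 rot [1.7987e+02 1.0000e-02 9.3040e+01]
```

View pics/w5.png

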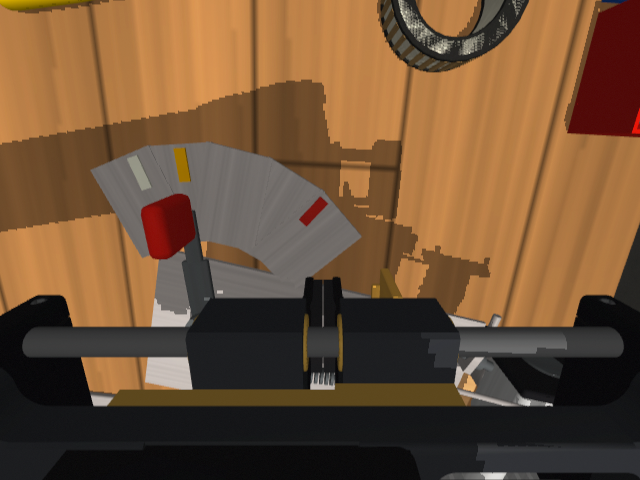

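View pics/s5.png

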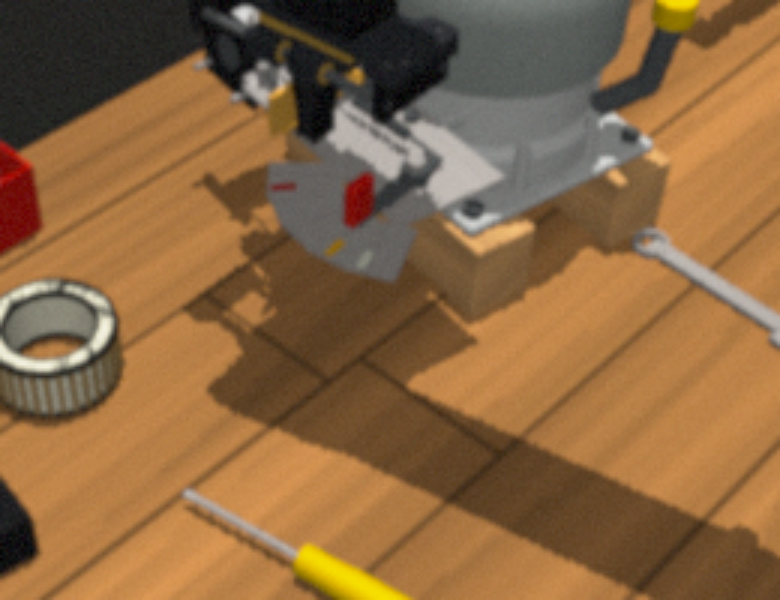

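```bash
python3 -m handwheel '[[0,0,0.01,0.003,0],[0,0,0.02,0.003,0],[0,0.0005,0.026,0.003,0.06],[0,0.001,0.032,0.003,0.125],[0,0.001,0.038,0.003,0.19],[0,0.001,0.044,0.003,0.25],[0,0,0.05,0.003,0.31],[0,-0.001,0.056,0.003,0.375],[0,-0.0025,0.061,0.003,0.435],[0,-0.0045,0.067,0.003,0.5],[0,-0.0045,0.067,0.003,0.5],[0,-0.0045,0.067,0.003,0.5]]'
python3 - <<'E'
from h import *; import cv2
im=read_camera('wrist'); cv2.imwrite('pics/w6.png',im)
im=read_camera('side'); cv2.imwrite('pics/s6.png',cv2.resize(im[130:330,220:480],None,fx=3,fy=3))
o=get_obs();print(o['force'],o['time_s'])
E
```

```text
time_s: 8.05
tool_pos: [0.6841, 0.0131, 0.1695]
tool_rot: [-179.9, 0.0, 64.5]
force: [-4.4, 1.4, 2.3]
grip_width: 0.0003
[-4.42969485  1.83502916  2.25214635] 8.15
```

View pics/w6.png

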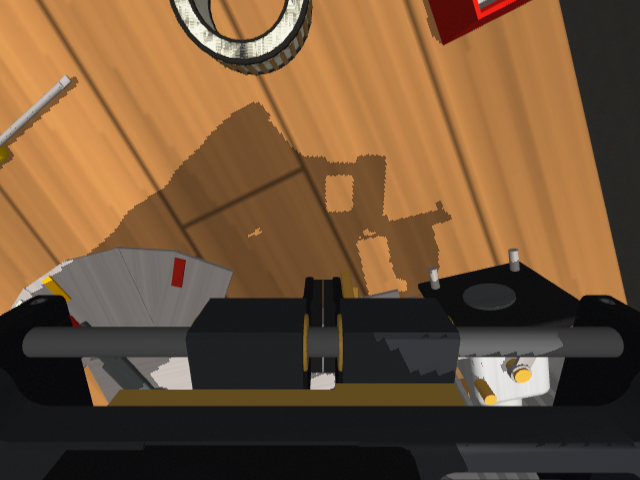

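View pics/s6.png

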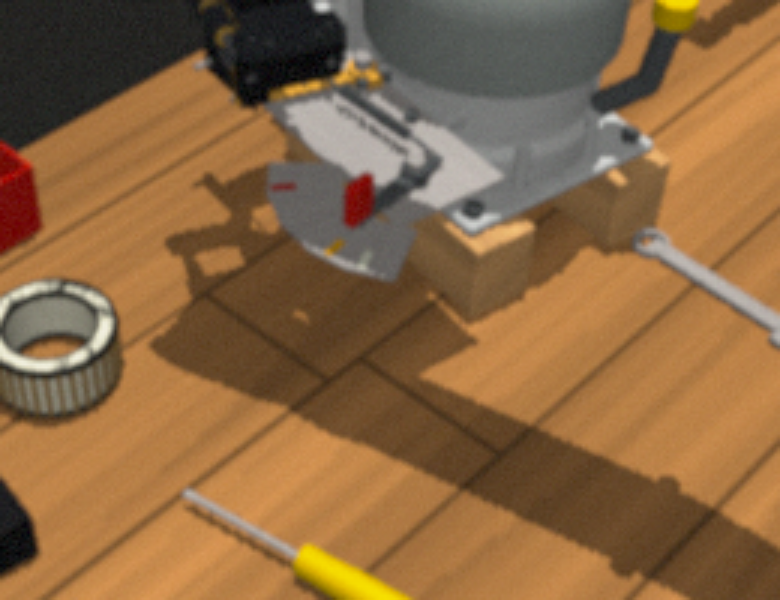

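```bash
python3 -m handwheel '[[0,0,0.002,0,0],[0,0,0.004,0,0],[0,0,0.004,0,0]]'; python3 -m handwheel '[[0,0,0.002,0,0],[0,0,0.004,0,0],[0,0,0.004,0,0]]'
```

```text
time_s: 8.45
tool_pos: [0.6882, 0.0113, 0.1696]
tool_rot: [-180.0, -0.1, 64.4]
force: [-4.3, 3.0, 2.7]
grip_width: 0.0002
time_s: 8.75
tool_pos: [0.6886, 0.0112, 0.1695]
tool_rot: [-179.6, 0.1, 64.5]
force: [-11.7, 5.2, 6.7]
grip_width: 0.0005
```

Run:
```python
from h import *; import cv2
im=read_camera('wrist'); cv2.imwrite('pics/w7.png',cv2.resize(im[230:430,250:600],None,fx=2.2,fy=2.2))
im=read_camera('side'); cv2.imwrite('pics/s7.png',cv2.resize(im[80:280,220:420],None,fx=3,fy=3))
im=read_camera('top'); cv2.imwrite('pics/t7.png',cv2.resize(im[100:300,330:530],None,fx=3,fy=3))
o=get_obs();print(o['force'],o['wrist_torque'],o['time_s'])
```

```text
[-12.15700992   4.81748326   5.87443442] [0.88934539 2.36633412 0.0067375 ] 8.9
```

View pics/w7.png

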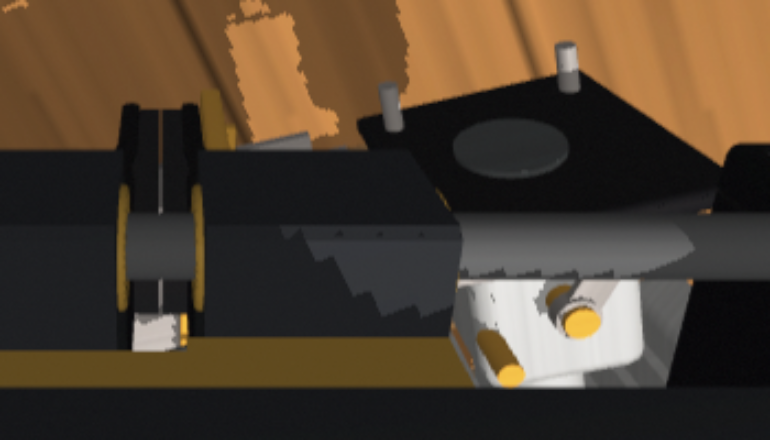

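View pics/s7.png

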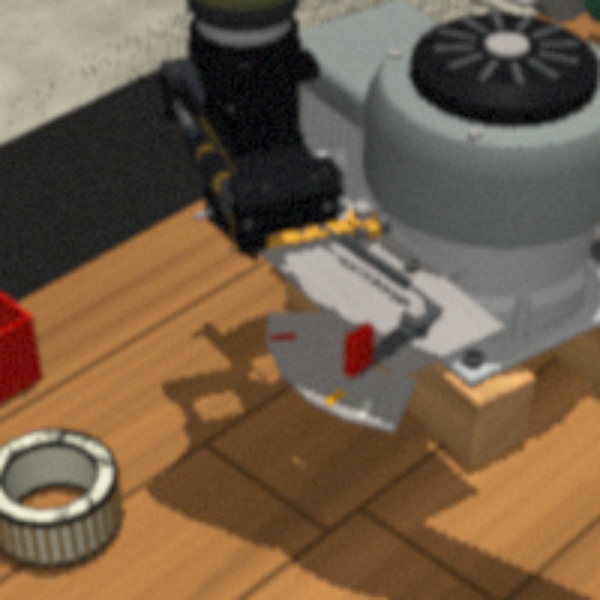

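View pics/t7.png

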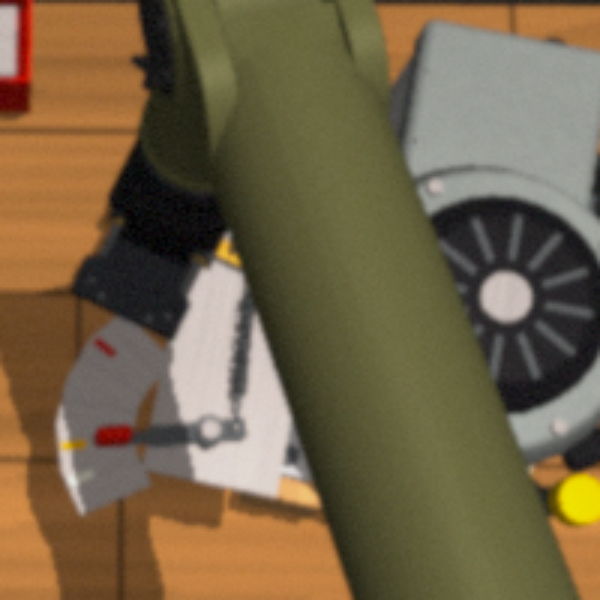

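```bash
python3 -m handwheel '[[0,0,0.002,0,0],[0,0,0.004,0,0],[0,0,0.004,0,0],[0,0,0.004,0,0],[0,0,0.004,0,0]]'
python3 - <<'E'
from h import *; import cv2
im=read_camera('top'); cv2.imwrite('pics/t8.png',im)
c=lambda u,v,z: ray('top',330+(u-1)/3,100+(v-1)/3,z)[:2]
p,g,y=c(212,430,.163),c(113,436,.193),c(73,446,.151)
for q in (g,y): d=q-p; print(np.hypot(*d),np.degrees(np.arctan2(d[1],d[0])))
o=get_obs();print(o['force'],o['tool_pos'],o['time_s'])
E
```

```text
time_s: 9.4
tool_pos: [0.6888, 0.0112, 0.1693]
tool_rot: [-179.2, 0.2, 64.6]
force: [-22.1, 5.9, 10.4]
grip_width: 0.0003
0.07299013546124933 97.7553904762428
0.09894179316306406 96.34243153741261
[-20.82816229   5.76112343   9.63068958] [0.68877016 0.01111355 0.16931752] 9.45
```

View pics/t8.png

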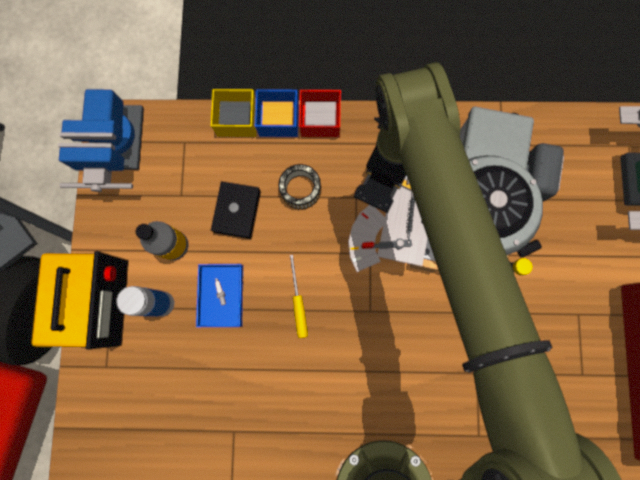

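```bash
python3 -c "
from cell import *
print(sign_off())"
```

```text
the job is handed in; nothing more can be done
None
```

I put the speed lever on the yellow slow mark and let go. Then I pushed the governor arm forward with closed fingers onto its stop and handed the job in at about 9.5 s, still holding it there.

- **Speed lever:** after release, the wrist picture showed pivot, grip and yellow mark in one line (columns 322, 322 and 323). A last, coarser check in the top picture put the lever about 1.4° from the mark. That is about one pixel at that scale, so I left it alone.
- **Governor arm:** the last 4 mm of commanded push moved the tool less than 0.3 mm while the force rose from about 13 N to 22 N, so it is on a hard stop. The tool stood at about the angle expected for the arm on its stop screw. The arm and tab were mostly hidden behind the gripper, so I could not see the stop contact directly.
- **Bench:** in the last top picture the other items lie where they were. The spanner was hidden under the arm in that picture, but the arm never went down near it. No move showed a force above about 25 N.

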